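# Wet the bench stone for honing

### The arm

A 6-joint arm with a two-finger parallel gripper is mounted at the origin on the work surface. World frame = base frame: x ahead of the robot, y to its left, z up, the work surface at z = 0. Lengths are in m, angles in rad, forces in N, time in s.
With the tool pointing down it reaches from about 0.225 to 0.875 m from the base axis. Payload 3.4 kg.
Tool frame: the origin (TCP) lies at the very end of the fingers, on their centre line; the grasp point (between the pads) lies 19 mm behind it; z points along the fingers, x is the direction in which the jaws open and shut, and the axes are right-handed (so a half turn about z gives the same grasp; the last joint's range is limited). The gripper opens to 85 mm and grips with 20 to 120 N. Pads are 22 mm wide; open, the fingers measure 114 mm over their backs; the gripper's body (76 mm by 85 mm) begins 54 mm behind the grasp point. The pads swing forward as they close: fully open they stand 13 mm farther back than shut.
Start: joints at [-0.121, 0.276, 1.505, -0, 1.361, -0.121], TCP at [0.575, -0, 0.231] pointing down, gripper open.
Joint ranges: [-2.89, 2.89], [-0.75, 2.08], [0.22, 2.7], [-1.18, 4.32], [0.11, 2.71], [-2.7, 2.7]. Speed limits (rad/s): [2.57, 2.57, 3.14, 3.14, 3.14, 3.14].

### API

Orientations are given as a unit quaternion [w, x, y, z].
In Python, from rig import manip gives the robot as it stands.
- The arm moves only by the tool carry_out, never from a script. Its argument "series" is a list of rows, each a list of 2 entries, a list of its own where there are three numbers: the shift along the tool's x, y, z in mm, then the turn about the tool's z in degrees. A call has 1 to 10 rows; each row shifts and turns the pose as measured when the row begins, along the tool's axes as they then stand; what a row does not reach is not made up. A row lasts 1/12 s, in which the tool goes at most 41.7 mm and 7.16 degrees, less where a joint would pass 70% of its speed; a pose out of reach is approached as far as the arm can. A call is refused whole if a number of a shift passes 41.7 or a number of a turn 7.16, either way. A call with a gripper value outside its range is refused whole. "fingers" is the finger opening in mm, from 0 to 85.4, set as the call begins (left out, the last holds). The fingers move at their own pace and stop on an object; "squeeze" is the grip in N (left out, the last holds). Time passes only in rows, so rows that do not move let the fingers close. It gives the time, the measured TCP pose, the force and the opening at its end, in the units of the state.
- manip.get_state(): the state, without advancing time (a new reading comes with each control period).
- manip.get_image(name): name is "scene" or "side" or "wrist"; returns a dict with "frame" (420x560x3 uint8, blue, green, red), "K" (3x3 intrinsics, pixels), "k1" (the pictures are not rectified: a ray, as slopes to the right and down, at radius r is drawn at 1 + k1 r^2 times it, then the intrinsics apply), "rvec" (rotation vector, rad) and "tvec" (3), from world to camera coordinates, as OpenCV has them; the wrist camera has in their place "mount" (4x4, takes a point from camera to tool coordinates, whose origin is the TCP and whose axes are the tool frame's). Camera axes: x right, y down, z forward; pixel columns grow to the right and rows downward; lengths in m; the calibration is good to about 2 mm. A picture is of the moment at which its call begins: read the wrist's pose just before it. There is no depth.
- manip.sign_off(): hands the job in, once; it reports no verdict.
The state is a dict: "clock": time; "qpos": joint angles; "qd": joint speeds; "effort": joint torques, N m; "position": TCP position; "ee_rot": TCP orientation; "contact_force": force on the tool from outside, world axes, zero at the start; "moment": the same for the moment, N m; "width": finger opening in m.
Only numpy, scipy, OpenCV 4.12 (cv2) and the standard library are available. Lean on these libraries where they do the work, as an engineer would, in place of code of your own. Each camera call takes 0.05 s, during which the arm holds its last target. There are 200 camera calls.

### The job

Pluck the largest flat sharpening stone, which stands on its narrow edge, out of its pocket in the wooden rack and lay it on its broad face in the middle of the steel drip tray, lengthwise along the tray, and let go of it. Then press the pump cap of the bottle at the end of the tray all the way down and let it spring back; stop as soon as it bottoms, the pump is delicate. Leave the other two stones and the other things on the bench where they are.

Things in the scene. Friction and masses are not known exactly. Their poses are not given: they have to be found in the camera images.
- stone: the largest flat stone: grey bar 130 long (its x), 16 thick (its y) and 42 wide (its z), 0.14 to 0.26 kg; origin at its centre. It starts on edge (z up) in one of the three pockets of the rack, 22 mm of it standing above the rack's top. To be laid so that its y axis is vertical, either face up.
- short_stone: smaller flat stone, grey, 90 x 12 x 32, on edge in another pocket; origin at its centre; to be left alone
- round_stone: round grey stone, 110 long, 20 diameter, lying in another pocket; origin at its centre; to be left alone
- rack: wooden pocket rack fixed to the bench, 156 (x) by 178 (y), 26 tall; origin under its centre. Three pockets along its x, each 140 long, 22 wide and 20 deep (floor 6 above the bench), at y = -62, 0 and +62 mm. The stones lie along its x; which stone is in which pocket varies.
- mat: cork mat fixed to the bench, 200 (x) by 140 (y), 3 thick, kept clear: a place to put something down and take it anew; origin under its centre
- tray: steel drip tray fixed to the bench, 118 (x) by 188 (y, its length) outside, walls 4 thick and 14 tall, floor top 4 above the bench; origin under its centre. A white bottle 68 across stands fixed beyond its -y end, axis at y = -136 mm, x = 0, with the pump on top
- tray_middle (a point): middle of the tray's floor, on the floor's surface
- pump (a joint): stroke of the pump cap in m: 0 up, 0.012 fully down; sprung, 2 N to start it and 6 N to bottom it
- pump_top (a point): centre of the top of the pump cap, a flat white disc 34 across, 160 above the bench when up; presses straight down. A 9 mm thick spout points from it towards the tray, its end 51 mm from the cap's axis
- mallet: carver's wooden mallet standing on its head, 72 across, 217 tall, origin under its centre; to be left alone
- gouge: carving gouge lying down, 240 long, 22 wide, origin under it where handle meets blade; to be left alone
- chisel: carving chisel lying down, 240 long, 22 wide, origin under it where handle meets blade; to be left alone
- magnifier: hand lens lying down, ring 102 across with a 90 handle, origin under the lens centre; to be left alone
- mug: white mug, 80 across, 95 tall, origin under its centre; to be left alone
- brush: bench brush lying down, about 200 long, origin under its middle; to be left alone
- blank: wooden carving blank 120 x 90 x 35, origin under its centre; to be left alone
There are look-alikes about, which are no part of the job. What is shaped like the stone but blue or pink is not meant.

How it is judged:
On the way, in this order (a step that is already met when the one before it is completed fails the run):
1. the largest flat stone is lifted clear of its pocket (z of stone in the frame of rack above 0.055 m), for 0.1 s.
2. the stone lies flat in the middle of the drip tray, lengthwise, let go (angle between the y axis of stone and the z axis of tray, either way round below 0.1 rad and angle between the x axis of stone and the y axis of tray, either way round below 0.21 rad and horizontal distance between stone and tray_middle below 0.02 m and z of stone in the frame of tray below 0.016 m and linear speed of stone below 0.02 m/s and contact force between the fingers and stone below 0.1 N), for 0.2 s.
3. the pump cap is pressed fully down (at least 10 of its 12 mm) (value of joint pump above 0.01 m), for 0.02 s.
At the end, for the whole second after the job is handed in: The stone lies at rest on its broad face on the tray's floor (within 0.1 rad of flat), its centre within 20 mm of the tray's middle seen from above, its length within 12 degrees of the tray's length; the pump cap has sprung back up (less than 2 mm down) (angle between the y axis of stone and the z axis of tray, either way round below 0.1 rad and angle between the x axis of stone and the y axis of tray, either way round below 0.21 rad and horizontal distance between stone and tray_middle below 0.02 m and z of stone in the frame of tray below 0.016 m and linear speed of stone below 0.02 m/s and value of joint pump below 0.002 m); the robot touches nothing.
It fails at once if the pump is pressed or struck with more than 40 N (contact force between anything else and pump above 40 N).
It fails at once if another stone is taken or shifted by more than 20 mm (distance of any of short_stone, round_stone from where it was at the start of the episode above 0.02 m).
It fails at once if something else on the bench is shifted by more than 25 mm (distance of any of mallet, gouge, chisel, magnifier, mug, brush, blank from where it was at the start of the episode above 0.025 m).
It also fails if it takes over 58 s, if anything falls off the work surface, if the arm or the gripper's body presses on something with over 40 N, if the wrist force passes 120 N, or if a joint passes its speed limit or range.

## Working session

There is one attempt and no reset: what is moved stays moved. The work goes in short steps, Python scripts to look and compute and a tool call to move; the robot and the scene stay as the last step left them, time stands still between calls to the robot, and variables do not carry over. Pictures are saved under pics/ and viewed, about 8 in all and at most 12, crops included, and the job is handed in when it is done.

Besides the shell and the picture viewer there is one more tool, called as name(argument=value, ...), one argument or row to a line, values as JSON. carry_out: Moves the arm, as the interface text tells. Its arguments: {"type":"object","properties":{"series":{"type":"array","items":{"type":"array"}},"fingers":{"type":"number"},"squeeze":{"type":"number"}},"required":["series"]}

```bash
mkdir -p pics
cat > h.py <<'E'
import numpy as np, cv2
from rig import manip
from scipy.spatial.transform import Rotation as R
def state():
    s=manip.get_state(); return s
def cam(name):
    s=manip.get_state(); d=manip.get_image(name)
    if name=="wrist":
        w,x,y,z=s["ee_rot"]; T=np.eye(4); T[:3,:3]=R.from_quat([x,y,z,w]).as_matrix(); T[:3,3]=s["position"]
        C=T@np.array(d["mount"])
    else:
        r=cv2.Rodrigues(np.array(d["rvec"],float))[0]; C=np.eye(4); C[:3,:3]=r.T; C[:3,3]=-r.T@np.array(d["tvec"],float).ravel()
    return d["frame"],np.array(d["K"],float),float(d["k1"]),C
def ray(px,K,k1,C):
    p=np.array(px,float).reshape(-1,1,2)
    u=cv2.undistortPoints(p,K,np.array([k1,0,0,0,0.])).reshape(-1,2)
    d=np.c_[u,np.ones(len(u))]@C[:3,:3].T
    return C[:3,3],d
def onplane(px,z,K,k1,C):
    o,d=ray(px,K,k1,C); return o+d*((z-o[2])/d[:,2])[:,None]
def proj(P,K,k1,C):
    P=np.array(P,float).reshape(-1,3); q=(P-C[:3,3])@C[:3,:3]
    return cv2.projectPoints(q.reshape(-1,1,3),np.zeros(3),np.zeros(3),K,np.array([k1,0,0,0,0.]))[0].reshape(-1,2)
def save(n,d):
    np.savez("pics/"+n+".npz",f=d[0],K=d[1],k1=d[2],C=d[3]); cv2.imwrite("pics/"+n+".png",d[0])
def load(n):
    a=np.load("pics/"+n+".npz"); return a["f"],a["K"],float(a["k1"]),a["C"]
E
python3 - <<'E'
from h import *
print(state())
for n in("scene","side","wrist"):
    d=cam(n); save(n+"0",d); print(n,d[1].tolist(),d[2],d[3].round(3).tolist())
E
```

```text
{'clock': 0.0, 'qpos': array([-1.20969710e-01,  2.76608977e-01,  1.50617913e+00,  1.86006586e-06,
        1.36072469e+00, -1.21021543e-01]), 'qd': array([ 2.96407189e-04, -6.59442963e-04,  7.87905667e-05,  5.03492275e-04,
       -1.14327337e-03, -2.08038327e-04]), 'effort': array([ 6.20495921e-04, -4.16768074e+01, -2.45808578e+01, -1.52056768e-04,
        1.11346930e-02,  1.69860516e-05]), 'position': array([5.74440343e-01, 8.07290991e-05, 2.30413437e-01]), 'ee_rot': array([-1.16784126e-04,  9.99999539e-01,  2.57214592e-05, -9.52943878e-04]), 'contact_force': array([-0.39144322, -0.94288212,  0.27631716]), 'moment': array([ 0.00714233,  0.00177458, -0.00901563]), 'width': 0.08529775649140459}
scene [[526.4782850696407, 0.0, 279.77259368405004], [0.0, 526.4782850696407, 206.30792639476195], [0.0, 0.0, 1.0]] 0.05684382281230971 [[-0.52, 0.641, -0.564, 1.324], [0.854, 0.375, -0.361, 0.492], [-0.02, -0.669, -0.743, 1.09], [0.0, 0.0, 0.0, 1.0]]
side [[535.326932579269, 0.0, 286.9682916065778], [0.0, 535.326932579269, 201.3507060245989], [0.0, 0.0, 1.0]] 0.02327321718823356 [[-0.95, -0.229, 0.212, 0.215], [-0.312, 0.699, -0.644, 1.084], [-0.001, -0.678, -0.735, 1.329], [0.0, 0.0, 0.0, 1.0]]
wrist [[320.47423830824823, 0.0, 273.90356882071444], [0.0, 320.47423830824823, 214.36486483769644], [0.0, 0.0, 1.0]] -0.023878439164831868 [[1.0, 0.001, -0.001, 0.575], [0.001, -0.965, -0.262, 0.065], [-0.002, 0.262, -0.965, 0.373], [0.0, 0.0, 0.0, 1.0]]
```

View pics/scene0.png

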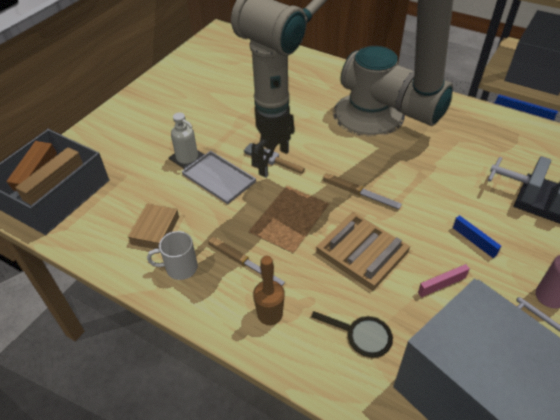

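View pics/side0.png

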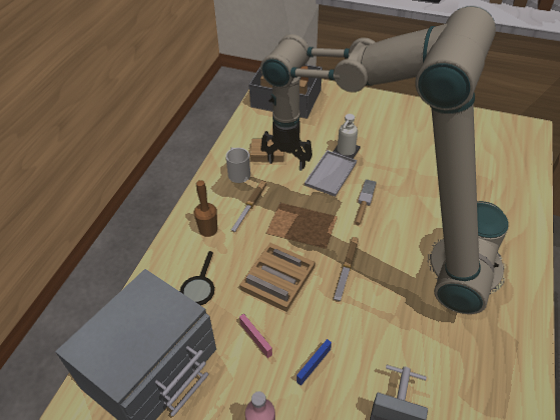

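The scene view has the rack at about (363,250), the tray at (219,177), the bottle at (183,140) and the mat at (290,218). In the side view the rack is at (277,275), the tray at (331,173) and the bottle at (348,135). Next I'll view enlarged crops of both.

Run:
```python
from h import *
a=load("scene0"); b=load("side0")
def crop(f,x,y,w,h): return cv2.resize(f[y:y+h,x:x+w],(400,300),interpolation=cv2.INTER_CUBIC)
o=np.vstack([np.hstack([crop(a[0],310,205,112,84),crop(b[0],222,235,112,84)]),np.hstack([crop(a[0],155,110,112,84),crop(b[0],292,112,112,84)])])
cv2.imwrite("pics/crop0.png",o)
for c in[(363,250),]: print("rack",onplane(c,.026,*a[1:]))
print(onplane((277,275),.026,*b[1:]))
print("tray",onplane((219,177),.004,*a[1:]),onplane((331,173),.004,*b[1:]))
```

```text
rack [[0.53682015 0.23253899 0.026     ]]
[[0.52628606 0.23176043 0.026     ]]
tray [[ 0.49066167 -0.25018611  0.004     ]] [[ 0.49102634 -0.254184    0.004     ]]
```

View pics/crop0.png

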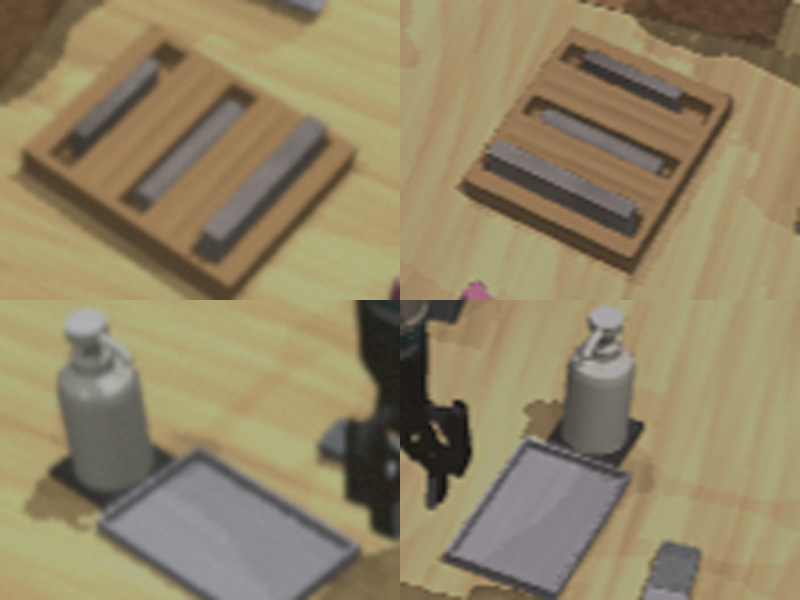

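The crops show all three stones grey. The tallest and longest is in the end pocket: scene crop (205,240)-(313,122), side crop (490,148)-(635,212). The short stone is in the far end pocket and the round one in the middle. I'll measure the stone, rack, tray, cap and mat roughly from these.

Run:
```python
from h import *
a=load("scene0"); b=load("side0"); s=400/112
A=lambda x,y,ox,oy:(x/s+ox-.5,y/s+oy-.5)
st=[A(313,124,310,205),A(208,240,310,205)]
st2=[A(90,148,222,235),A(235,210,222,235)]
for n,p,c in(("scene",st,a),("side",st2,b)):
    q=onplane(p,.048,*c[1:]); v=q[0]-q[1]; print(n,q.round(3).tolist(),q.mean(0).round(3),np.linalg.norm(v),np.degrees(np.arctan2(v[1],v[0])))
# rack top corners
for p,c in(([A(155,30,310,205),A(355,152,310,205),A(225,285,310,205),A(25,152,310,205)],a),([A(172,32,222,235),A(333,100,222,235),A(232,262,222,235),A(62,185,222,235)],b)):
    q=onplane(p,.026,*c[1:]); print("rack",q.round(3).tolist(),q.mean(0).round(3))
# tray rim corners z=.014
for p,c in(([A(200,150,155,110),A(358,245,155,110)],a),([A(132,142,292,112),A(230,175,292,112),A(160,295,292,112),A(45,255,292,112)],b)):
    q=onplane(p,.014,*c[1:]); print("tray",q.round(3).tolist(),q.mean(0).round(3))
p=onplane(A(85,20,155,110),.16,*a[1:]); q=onplane(A(207,13,292,112),.16,*b[1:]); print("cap",p,q)
print("mat",onplane((291,218),.003,*a[1:]),onplane((302,226),.003,*b[1:]))
for px in ((365,335),(266,300),(245,260),(262,158)): print(onplane(px,0,*a[1:]).round(3))
```

```text
scene [[0.479, 0.296, 0.048], [0.606, 0.275, 0.048]] [0.543 0.286 0.048] 0.12865412633307197 170.5167837415866
side [[0.603, 0.276, 0.048], [0.473, 0.296, 0.048]] [0.538 0.286 0.048] 0.13096042925896564 -8.49156315750264
rack [[0.438, 0.156, 0.026], [0.47, 0.327, 0.026], [0.618, 0.296, 0.026], [0.588, 0.127, 0.026]] [0.528 0.227 0.026]
rack [[0.586, 0.128, 0.026], [0.434, 0.154, 0.026], [0.465, 0.328, 0.026], [0.618, 0.303, 0.026]] [0.526 0.228 0.026]
tray [[0.422, -0.33, 0.014], [0.45, -0.151, 0.014]] [ 0.436 -0.241  0.014]
tray [[0.527, -0.351, 0.014], [0.421, -0.334, 0.014], [0.445, -0.151, 0.014], [0.564, -0.168, 0.014]] [ 0.489 -0.251  0.014]
cap [[ 0.46652657 -0.38818962  0.16      ]] [[ 0.47211806 -0.39534579  0.16      ]]
mat [[0.51987949 0.01204571 0.003     ]] [[0.51687542 0.01083597 0.003     ]]
[[0.734 0.333 0.   ]]
[[0.772 0.091 0.   ]]
[[ 0.699 -0.019  0.   ]]
[[ 0.355 -0.188  0.   ]]
```

carry_out(
  series=[
    [[-4.3,-35.7,0],-7],
    [[0,0,0],-7],
    [[0,0,0],-7],
    [[0,0,0],-7],
    [[0,0,0],-7],
    [[0,0,0],-7],
    [[0,0,0],-7],
    [[0,0,0],-7],
    [[0,0,0],-7],
    [[0,0,0],-7],
  ],
  fingers=60,
)

```text
clock: 0.98
position: [0.5679, 0.0379, 0.2265]
ee_rot: [-0.003, 0.812, 0.584, -0.004]
contact_force: [0.0, 0.9, 0.1]
width: 0.0599
```

carry_out(
  series=[
    [[0,0,0],-7],
    [[0,0,0],-2.2],
    [[34.3,-9.8,9],0],
    [[34.3,-9.8,9],0],
    [[34.3,-9.8,9],0],
    [[34.3,-9.8,9],0],
    [[34.3,-9.8,9],0],
    [[34.3,-9.8,9],0],
    [[34.3,-9.8,9],0],
    [[0,0,0],0],
  ],
)

```text
clock: 1.82
position: [0.5366, 0.2922, 0.1576]
ee_rot: [-0.003, 0.762, 0.647, -0.005]
contact_force: [-1.3, -1.1, 0.3]
width: 0.0598
```

Run:
```python
from h import *
s=state(); print(s["position"],s["ee_rot"],s["contact_force"])
d=cam("wrist"); save("wrist1",d)
```

```text
[0.53659639 0.29215405 0.15761121] [-0.00277429  0.76234408  0.64714944 -0.00462719] [-1.28609033 -1.06413784  0.28191601]
```

View pics/wrist1.png

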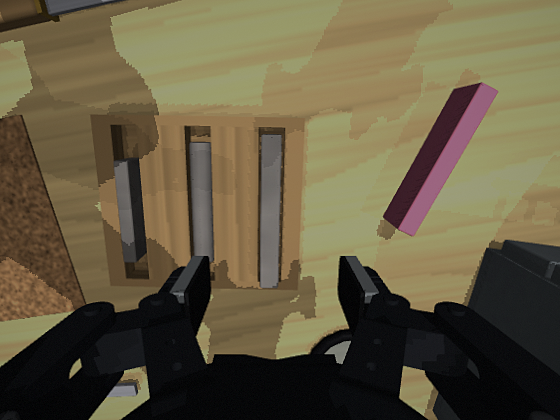

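The stone's light top face runs from about (271,135) to (269,284), roughly aligned with the fingers. I'll measure it by mask.

```bash
cat >> h.py <<'E'
def totool(P):
    s=manip.get_state(); w,x,y,z=s["ee_rot"]; return R.from_quat([x,y,z,w]).as_matrix().T@(np.array(P)-s["position"])*1e3
def yaw():
    s=manip.get_state(); w,x,y,z=s["ee_rot"]; m=R.from_quat([x,y,z,w]).as_matrix(); return np.degrees(np.arctan2(m[1,0],m[0,0])), m[:,2]
E
python3 - <<'E'
from h import *
d=load("wrist1"); f=d[0]; h=cv2.cvtColor(f,cv2.COLOR_BGR2HSV)
print(f[210,250:296].tolist())
m=((h[...,1]<50)&(h[...,2]>85)).astype(np.uint8); m[:,:256]=0; m[:,288:]=0; m[:120]=0; m[292:]=0
n,l,st,_=cv2.connectedComponentsWithStats(m); i=1+st[1:,4].argmax(); print(st[i])
c=cv2.findContours((l==i).astype(np.uint8),0,1)[0][0]
P=onplane(c.reshape(-1,2),.048,*d[1:])[:,:2].astype(np.float32)
r=cv2.minAreaRect(P*1000); print(r, yaw()); print(totool([r[0][0]/1e3,r[0][1]/1e3,.029]))
E
```

```text
[[76, 114, 143], [78, 116, 144], [79, 115, 144], [77, 113, 142], [75, 113, 141], [73, 110, 138], [73, 108, 135], [63, 95, 119], [35, 54, 69], [25, 43, 56], [56, 67, 77], [96, 99, 103], [114, 117, 122], [115, 118, 123], [114, 117, 122], [112, 117, 121], [113, 117, 121], [111, 116, 120], [111, 115, 119], [111, 115, 119], [113, 117, 120], [112, 116, 119], [112, 117, 120], [111, 117, 119], [111, 116, 119], [111, 116, 119], [111, 116, 119], [113, 117, 121], [111, 113, 116], [86, 92, 98], [49, 65, 77], [35, 57, 71], [28, 44, 55], [61, 89, 111], [79, 118, 148], [81, 121, 151], [81, 119, 149], [81, 119, 149], [79, 118, 148], [80, 119, 149], [81, 119, 148], [81, 119, 150], [80, 119, 149], [80, 118, 148], [80, 119, 149], [81, 119, 149]]
[ 260  135   21  153 2810]
((538.7157592773438, 287.29754638671875), (15.628923416137695, 128.21412658691406), 79.82000732421875) (np.float64(80.65543933945202), array([-0.01002566, -0.00467898, -0.99993879]))
[ -1.05875802   3.09793405 129.1325682 ]
```

carry_out(
  series=[
    [[-1,3,30],0.8],
    [[0,0,30],0],
    [[0,0,25],0],
    [[0,0,15],0],
    [[0,0,8],0],
    [[0,0,0],0],
    [[0,0,0],0],
  ],
  fingers=45,
  squeeze=60,
)

```text
clock: 2.45
position: [0.5422, 0.2835, 0.0485]
ee_rot: [0.001, 0.767, 0.642, -0.004]
contact_force: [1.2, 0.7, 0.2]
width: 0.0452
```

Run:
```python
from h import *
s=state(); print(s["position"],s["contact_force"],yaw(),totool([.5387,.2873,.0295]))
```

```text
[0.54223613 0.28349248 0.04846261] [1.24867993 0.6525949  0.22888405] (np.float64(79.87430701800193), array([-0.00452944, -0.00726595, -0.99996334])) [ 3.27716951 -4.09017188 18.95026233]
```

carry_out(
  series=[
    [[3.3,-4,8],0],
    [[0,0,7],0],
    [[0,0,3],0],
    [[0,0,0],0],
  ],
)

```text
clock: 2.78
position: [0.5414, 0.2876, 0.0328]
ee_rot: [0.003, 0.767, 0.641, -0.001]
contact_force: [-0.6, 0.7, 0.9]
width: 0.0448
```

Run:
```python
from h import *
s=state(); print(s["position"],s["contact_force"],yaw(),totool([.5387,.2873,.0295]))
```

```text
[0.54144619 0.28758163 0.03276328] [-0.64591726  0.73052688  0.8745055 ] (np.float64(79.7934767973404), array([ 0.00216674, -0.0048757 , -0.99998577])) [-0.74937893 -2.66260511  3.2586534 ]
```

carry_out(
  series=[
    [[-0.7,-2.6,3],0],
    [[0,0,0],0],
    [[0,0,0],0],
  ],
)

```text
clock: 3.03
position: [0.5391, 0.2878, 0.0304]
ee_rot: [0.003, 0.767, 0.642, 0.0]
contact_force: [-0.3, -0.1, 0.6]
width: 0.0451
```

carry_out(
  series=[
    [[0,0,0],0],
    [[0,0,0],0],
    [[0,0,0],0],
    [[0,0,0],0],
    [[0,0,0],0],
    [[0,0,0],0],
  ],
  fingers=0,
  squeeze=60,
)

```text
clock: 3.53
position: [0.5393, 0.288, 0.0311]
ee_rot: [0.003, 0.767, 0.642, 0.001]
contact_force: [-0.3, 0.2, 0.5]
width: 0.0143
```

carry_out(
  series=[
    [[0,0,0],0],
    [[0,0,-10],0],
    [[0,0,-15],0],
    [[0,0,-20],0],
    [[0,0,-25],0],
    [[0,0,-25],0],
    [[0,0,-25],0],
    [[0,0,0],0],
    [[0,0,0],0],
  ],
)

```text
clock: 4.28
position: [0.5362, 0.2874, 0.1563]
ee_rot: [0.002, 0.767, 0.642, -0.003]
contact_force: [0.1, 0.1, -2.8]
width: 0.0143
```

Run:
```python
from h import *
s=state(); print(s["position"],s["contact_force"],s["width"],yaw())
d=cam("wrist"); save("wrist2",d); e=cam("side"); save("side2",e)
cv2.imwrite("pics/v2.png",np.hstack([cv2.resize(d[0],(400,300)),cv2.resize(e[0][120:360,160:480],(400,300))]))
```

```text
[0.5361522  0.28740403 0.15631498] [ 0.08134053  0.12344061 -2.78784808] 0.014323922792124393 (np.float64(79.83212739154534), array([-0.00243248, -0.00681711, -0.9999738 ]))
```

View pics/v2.png

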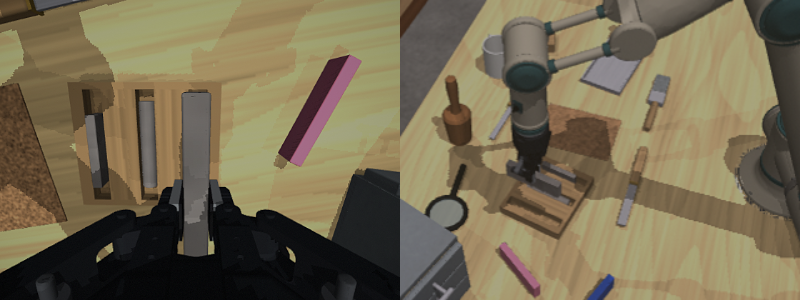

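Lifted cleanly and about level; the wrist force suggests about 0.26 kg, and the other stones have not moved. The tool can only point down, so I'll set the stone on edge on the mat, tip it over and grip it again across its width.

carry_out(
  series=[
    [[-20,2,0],0],
    [[-32,3.6,0],0],
    [[-34,3.8,0],0],
    [[-34,3.8,0],0],
    [[-34,3.8,0],0],
    [[-34,3.8,0],0],
    [[-32,3.6,0],0],
    [[-20,2,0],0],
    [[-10,1,0],0],
    [[0,0,0],0],
  ],
)

```text
clock: 5.22
position: [0.5086, 0.0276, 0.1407]
ee_rot: [-0.007, 0.765, 0.644, -0.015]
contact_force: [0.2, 0.3, -1.9]
width: 0.0144
```

Run:
```python
from h import *
s=state(); print(s["position"],s["contact_force"],s["width"],yaw(),totool([.518,.02,.031]))
```

```text
[0.5085634  0.02758765 0.14072554] [ 0.23304501  0.31052594 -1.87585526] 0.014448579994470967 (np.float64(80.15333663055206), array([-0.03178756, -0.00808033, -0.99946199])) [ -4.39088258  13.8773773  109.42784793]
```

carry_out(
  series=[
    [[0,0,0],0],
    [[-4,12,20],0],
    [[0,0,25],0],
    [[0,0,25],0],
    [[0,0,15],0],
    [[0,0,6],0],
    [[0,0,0],0],
    [[0,0,0],0],
  ],
)

```text
clock: 5.88
position: [0.5186, 0.0309, 0.0442]
ee_rot: [-0.01, 0.763, 0.646, -0.013]
contact_force: [0.6, -0.5, -1.4]
width: 0.0148
```

Run:
```python
from h import *
s=state(); print(s["position"],s["contact_force"],s["width"],yaw(),totool([.518,.02,.028]))
```

```text
[0.51859317 0.0308921  0.04423133] [ 0.56304308 -0.52042012 -1.42565543] 0.014810867430092182 (np.float64(80.45903285313636), array([-0.03173809, -0.00174267, -0.9994947 ])) [-10.7261505    1.72551607  16.26093506]
```

carry_out(
  series=[
    [[0,0,7],0],
    [[0,0,4],0],
    [[0,0,2],0],
    [[0,0,0],0],
  ],
)

```text
clock: 6.22
position: [0.5208, 0.0324, 0.0328]
ee_rot: [-0.008, 0.763, 0.647, -0.01]
contact_force: [0.7, -0.7, -2.3]
width: 0.0146
```

carry_out(
  series=[
    [[0,0,2],0],
    [[0,0,1.5],0],
    [[0,0,0],0],
  ],
)

```text
clock: 6.47
position: [0.5216, 0.0322, 0.0301]
ee_rot: [-0.007, 0.763, 0.646, -0.009]
contact_force: [-0.8, -0.2, -2.3]
width: 0.0147
```

carry_out(
  series=[
    [[0,0,1.5],0],
    [[0,0,1],0],
    [[0,0,0],0],
  ],
)

```text
clock: 6.72
position: [0.5219, 0.0321, 0.0294]
ee_rot: [-0.006, 0.763, 0.646, -0.009]
contact_force: [-1.0, -0.1, 0.0]
width: 0.014
```

carry_out(
  series=[
    [[0,0,0],0],
    [[0,0,0],0],
    [[0,0,0],0],
    [[0,0,0],0],
    [[0,0,-15],0],
    [[0,0,-20],0],
    [[0,0,-20],0],
    [[0,0,-10],0],
    [[0,0,0],0],
  ],
  fingers=45,
)

```text
clock: 7.47
position: [0.5232, 0.0318, 0.0959]
ee_rot: [-0.007, 0.763, 0.646, -0.009]
contact_force: [0.7, 1.0, -0.0]
width: 0.0452
```

carry_out(
  series=[
    [[20,0,0],0],
    [[25,0,0],0],
    [[10,0,0],0],
    [[0,0,0],0],
    [[0,0,0],0],
    [[0,0,0],0],
  ],
  fingers=0,
)

```text
clock: 7.97
position: [0.5319, 0.0859, 0.0934]
ee_rot: [-0.006, 0.763, 0.646, -0.011]
contact_force: [-0.5, 0.4, -0.6]
width: 0.0002
```

Run:
```python
from h import *
s=state(); print(s["position"],s["contact_force"],s["width"],yaw(),totool([.522,.0321,.036]))
d=cam("wrist"); save("wrist3",d); e=cam("side"); save("side3",e); g=cam("scene"); save("scene3",g)
cv2.imwrite("pics/v3.png",np.hstack([cv2.resize(d[0],(400,300)),cv2.resize(e[0][150:270,240:400],(400,300))]))
```

```text
[0.53186569 0.08590783 0.093424  ] [-0.5375546   0.39329255 -0.55879134] 0.00024538092426683745 (np.float64(80.48282568167018), array([-0.02498868, -0.00414947, -0.99967912])) [-54.22420312   0.55363962  57.87538323]
```

View pics/v3.png

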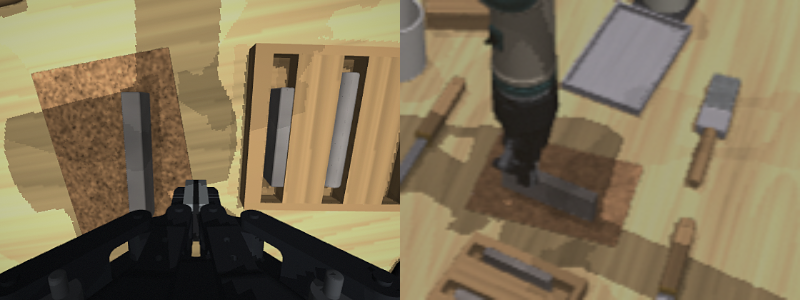

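carry_out(
  series=[
    [[0,0,20],0],
    [[0,0,20],0],
    [[0,0,13],0],
    [[0,0,3],0],
    [[0,0,0],0],
  ],
)

```text
clock: 8.53
position: [0.5322, 0.082, 0.0372]
ee_rot: [-0.005, 0.765, 0.644, -0.009]
contact_force: [0.4, -0.7, 0.8]
width: -0.0
```

carry_out(
  series=[
    [[-14,0,0],0],
    [[-10,0,0],0],
    [[-8,0,0],0],
    [[-8,0,0],0],
    [[-8,0,0],0],
    [[-5,0,0],0],
    [[0,0,0],0],
  ],
)

```text
clock: 9.12
position: [0.5255, 0.0262, 0.0428]
ee_rot: [-0.003, 0.766, 0.643, -0.006]
contact_force: [0.5, 0.3, 0.0]
width: 0.0002
```

carry_out(
  series=[
    [[0,0,-30],0],
    [[0,0,-35],0],
    [[-15,-20,-30],0],
    [[-5,-20,-20],0],
    [[0,0,0],0],
    [[0,0,0],0],
  ],
  fingers=65,
)

```text
clock: 9.62
position: [0.4838, 0.0122, 0.1632]
ee_rot: [-0.003, 0.767, 0.642, -0.006]
contact_force: [0.1, -0.1, 0.2]
width: 0.065
```

Run:
```python
from h import *
s=state(); print(s["position"],s["contact_force"],s["width"],yaw())
d=cam("wrist"); save("wrist4",d)
```

```text
[0.48384988 0.0122207  0.16315355] [ 0.09476113 -0.05440772  0.15532199] 0.06497852356125462 (np.float64(79.89746519214721), array([-0.01232681, -0.00265943, -0.99992049]))
```

View pics/wrist4.png

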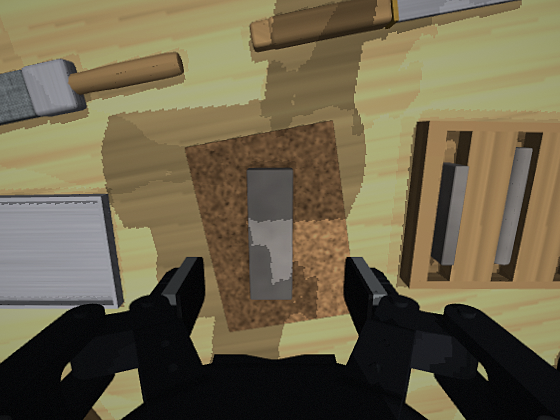

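The stone now lies flat on the mat, at roughly (248..292, 168..299).

Run:
```python
from h import *
d=load("wrist4"); h=cv2.cvtColor(d[0],cv2.COLOR_BGR2HSV)
m=(h[...,1]<60).astype(np.uint8); m[:,:225]=0; m[:,315:]=0; m[:150]=0; m[315:]=0
m=cv2.morphologyEx(cv2.medianBlur(m,5),cv2.MORPH_CLOSE,np.ones((7,7)))
n,l,st,_=cv2.connectedComponentsWithStats(m); i=1+st[1:,4].argmax(); print(st[i])
c=cv2.findContours((l==i).astype(np.uint8),0,1)[0][0]
P=onplane(c.reshape(-1,2),.019,*d[1:])[:,:2].astype(np.float32)*1000
r=cv2.minAreaRect(P); print(r,totool([r[0][0]/1e3,r[0][1]/1e3,.007]))
# tray corner check: rim right edge in this view
print(onplane([(104,194),(121,305)],.014,*d[1:]))
```

```text
[ 247  168   46  132 5819]
((515.1965942382812, 1.7303848266601562), (41.7222900390625, 130.18067932128906), 80.51919555664062) [ -4.19988895  34.78106351 155.54016713]
[[ 0.44835501 -0.14421674  0.014     ]
 [ 0.56278379 -0.16260068  0.014     ]]
```

carry_out(
  series=[
    [[-4,17,25],-0.6],
    [[0,17,30],0],
    [[0,0,30],0],
    [[0,0,25],0],
    [[0,0,15],0],
    [[0,0,0],0],
    [[0,0,0],0],
  ],
)

```text
clock: 10.25
position: [0.5198, 0.0034, 0.0258]
ee_rot: [-0.004, 0.763, 0.647, -0.006]
contact_force: [1.1, 0.2, 0.3]
width: 0.0647
```

Run:
```python
from h import *
s=state(); print(s["position"],s["contact_force"],s["width"],yaw(),totool([.5152,.0017,.008]))
```

```text
[0.51977478 0.00338273 0.0258256 ] [1.09192377 0.21800492 0.3387682 ] 0.06470960182033833 (np.float64(80.6031705865096), array([-0.01469218, -0.00106803, -0.99989149])) [-2.34552037 -3.98282636 17.89267564]
```

carry_out(
  series=[
    [[-2.3,-4,8],0],
    [[0,0,6],0],
    [[0,0,3],0],
    [[0,0,0],0],
  ],
)

```text
clock: 10.58
position: [0.5162, 0.0019, 0.0079]
ee_rot: [-0.004, 0.762, 0.647, -0.005]
contact_force: [1.0, -0.1, 0.5]
width: 0.0647
```

carry_out(
  series=[
    [[0,0,0],0],
    [[0,0,0],0],
    [[0,0,0],0],
    [[0,0,0],0],
    [[0,0,0],0],
  ],
  fingers=0,
  squeeze=60,
)

```text
clock: 11.0
position: [0.5177, 0.0018, 0.0102]
ee_rot: [-0.002, 0.762, 0.647, -0.004]
contact_force: [0.0, 0.4, -2.6]
width: 0.0399
```

carry_out(
  series=[
    [[0,0,-8],0],
    [[0,0,-15],0],
    [[0,0,-20],0],
    [[0,0,-20],0],
    [[0,0,-20],0],
    [[0,0,0],0],
    [[0,0,0],0],
  ],
)

```text
clock: 11.58
position: [0.5167, 0.0021, 0.0978]
ee_rot: [-0.003, 0.762, 0.647, -0.005]
contact_force: [-0.7, 0.5, -2.2]
width: 0.0401
```

carry_out(
  series=[
    [[0,0,-15],7],
    [[0,0,-15],7],
    [[0,0,0],7],
    [[0,0,0],7],
    [[0,0,0],7],
    [[0,0,0],7],
    [[0,0,0],7],
    [[0,0,0],7],
    [[0,0,0],7],
    [[0,0,0],7],
  ],
)

```text
clock: 12.42
position: [0.5093, 0.003, 0.1187]
ee_rot: [-0.002, 0.997, 0.077, -0.015]
contact_force: [-0.3, 0.2, -1.8]
width: 0.0402
```

carry_out(
  series=[
    [[0,0,0],7],
    [[0,0,0],7],
    [[0,0,0],4],
    [[0,0,0],0],
    [[0,0,0],0],
  ],
)

```text
clock: 12.83
position: [0.5047, 0.0035, 0.1122]
ee_rot: [0.001, 0.996, -0.085, -0.021]
contact_force: [0.4, -0.3, -1.0]
width: 0.04
```

Run:
```python
from h import *
s=state(); print(s["position"],s["contact_force"],s["width"],yaw(),totool([.4905,-.16,.12]))
```

```text
[0.50466205 0.00353471 0.11215227] [ 0.42409078 -0.25464456 -1.03115092] 0.03998075022409064 (np.float64(-9.745865416904824), array([-0.04164933,  0.00254092, -0.99912906])) [ 13.38789486 163.60850042  -7.66658036]
```

carry_out(
  series=[
    [[2,20,-8],0.5],
    [[2,30,0],0],
    [[2,34,0],0],
    [[2,34,0],0],
    [[2,34,0],0],
    [[2,34,0],0],
    [[2,30,0],0],
    [[0,15,0],0],
    [[0,5,0],0],
    [[0,0,0],0],
  ],
)

```text
clock: 13.67
position: [0.4755, -0.2399, 0.1143]
ee_rot: [-0.001, 0.997, -0.078, -0.024]
contact_force: [0.6, -0.2, -2.0]
width: 0.0401
```

Run:
```python
from h import *
s=state(); print(s["position"],s["contact_force"],s["width"],yaw(),totool([.490,-.248,.012]))
```

```text
[ 0.47550743 -0.23986624  0.11425239] [ 0.59933194 -0.153521   -1.99199633] 0.04013920139014891 (np.float64(-8.92584859517094), array([-0.04831875,  0.00598678, -0.99881403])) [ 20.53647017   5.62620164 101.38216255]
```

carry_out(
  series=[
    [[10,5,15],0],
    [[9,0,25],0],
    [[0,0,25],0],
    [[0,0,15],0],
    [[0,0,5],0],
    [[0,0,0],0],
    [[0,0,0],0],
  ],
)

```text
clock: 14.25
position: [0.4913, -0.2396, 0.0256]
ee_rot: [-0.003, 0.997, -0.073, -0.024]
contact_force: [-0.1, 0.3, -3.0]
width: 0.0399
```

Run:
```python
from h import *
s=state(); print(s["position"],s["contact_force"],s["width"],yaw(),totool([.490,-.248,.012]))
d=cam("side"); save("side5",d); e=cam("scene"); save("scene5",e)
cv2.imwrite("pics/v5.png",np.hstack([cv2.resize(d[0][90:222,270:402],(400,400),interpolation=2),cv2.resize(e[0][90:222,145:277],(400,400),interpolation=2)]))
```

```text
[ 0.49128878 -0.23956282  0.02556466] [-0.06127726  0.26013359 -2.98255235] 0.03991753930380234 (np.float64(-8.41251681007106), array([-0.04737584,  0.01035499, -0.99882346])) [ 0.61576204  8.57978484 13.52239219]
```

View pics/v5.png

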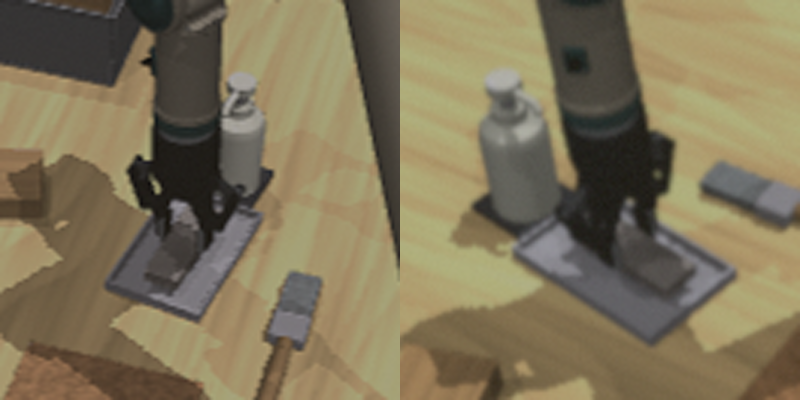

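The stone is over the tray and lined up with it. Lowering the last 13 mm.

carry_out(
  series=[
    [[0,8,4],0],
    [[0,0,4],0],
    [[0,0,3],0],
    [[0,0,1],0],
    [[0,0,0],0],
  ],
)

```text
clock: 14.77
position: [0.4923, -0.2504, 0.0169]
ee_rot: [-0.001, 0.997, -0.073, -0.02]
contact_force: [0.2, -0.5, -1.7]
width: 0.0403
```

carry_out(
  series=[
    [[0,0,2.5],0],
    [[0,0,2],0],
    [[0,0,0],0],
    [[0,0,0],0],
  ],
)

```text
clock: 15.1
position: [0.4921, -0.2506, 0.0121]
ee_rot: [-0.001, 0.997, -0.074, -0.02]
contact_force: [-0.1, 0.4, -2.2]
width: 0.0401
```

carry_out(
  series=[
    [[0,0,1.5],0],
    [[0,0,0],0],
    [[0,0,0],0],
  ],
)

```text
clock: 15.35
position: [0.4921, -0.2507, 0.0113]
ee_rot: [-0.001, 0.997, -0.074, -0.019]
contact_force: [-0.7, 0.5, -0.1]
width: 0.04
```

carry_out(
  series=[
    [[0,0,0],0],
    [[0,0,0],0],
    [[0,0,0],0],
    [[0,0,0],0],
    [[0,0,0],0],
    [[0,0,-15],0],
    [[0,0,-25],0],
    [[0,0,-30],0],
    [[0,0,0],0],
  ],
  fingers=60,
)

```text
clock: 16.1
position: [0.4946, -0.2507, 0.0822]
ee_rot: [-0.001, 0.997, -0.074, -0.021]
contact_force: [0.8, -0.3, 0.8]
width: 0.0601
```

carry_out(
  series=[
    [[0,0,-30],0],
    [[0,-20,-35],0],
    [[0,-30,-35],0],
    [[0,-20,-20],0],
    [[0,0,0],0],
    [[0,0,0],0],
  ],
  fingers=0,
)

```text
clock: 16.6
position: [0.5101, -0.1825, 0.2045]
ee_rot: [-0.002, 0.997, -0.075, -0.02]
contact_force: [0.6, 0.1, 0.4]
width: 0.0004
```

Run:
```python
from h import *
s=state(); print(s["position"],s["width"],yaw())
w=cam("wrist"); save("wrist6",w); d=cam("side"); save("side6",d); e=cam("scene"); save("scene6",e)
cv2.imwrite("pics/v6.png",np.hstack([cv2.resize(w[0],(400,300)),np.vstack([cv2.resize(d[0][90:190,285:385],(400,300),interpolation=2),cv2.resize(e[0][100:200,150:250],(400,300),interpolation=2)])[:300*2]]) if 0 else np.vstack([np.hstack([cv2.resize(w[0],(400,300)),np.zeros((300,400,3),np.uint8)]),np.hstack([cv2.resize(d[0][112:202,285:405],(400,300),interpolation=2),cv2.resize(e[0][110:200,155:275],(400,300),interpolation=2)])]))
```

```text
[ 0.51006426 -0.18247167  0.20449204] 0.00035702981760998007 (np.float64(-8.563678948660575), array([-0.0397003 ,  0.00625675, -0.99919204]))
```

View pics/v6.png

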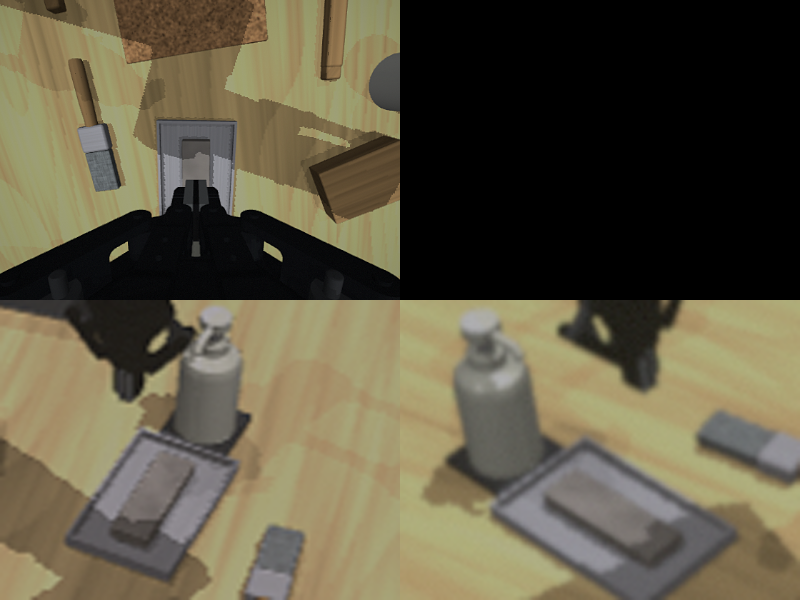

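The stone lies flat and lengthwise near the middle of the tray. The pump cap's top is at about (217,314) in the side crop and (481,320) in the scene crop. Computing the stone's offset from the tray middle and the cap position.

Run:
```python
from h import *
d=load("side6"); e=load("scene6"); w=load("wrist6"); s=10/3
A=lambda L,px,py,ox,oy:[((x-px)/s+ox-.5,(y-py)/s+oy-.5) for x,y in L]
def rect(n,q): 
    r=cv2.minAreaRect(np.float32(q[:,:2]*1000)); print(n,q.mean(0).round(4),r)
rect("tray",onplane(A([(145,430),(238,460),(168,580),(68,543)],0,300,285,112),.014,*d[1:]))
rect("stone",onplane(A([(157,452),(193,463),(150,541),(112,525)],0,300,285,112),.020,*d[1:]))
rect("stone",onplane(A([(580,470),(683,538),(645,557),(545,490)],400,300,155,110),.020,*e[1:]))
q=onplane(A([(587,440),(735,533),(492,510)],400,300,155,110),.014,*e[1:]); print("tray scene",q[1:].mean(0),q.round(3).tolist())
# wrist: tray +y end, stone end
q=onplane(np.array([(157,121),(236,121)])*1.4,.014,*w[1:]); t=q[1]-q[0]; print(q.round(4).tolist(), np.linalg.norm(t))
q2=onplane(np.array([(182,139),(210,139)])*1.4,.020,*w[1:]); print(q2.round(4).tolist())
u=t/np.linalg.norm(t); v=np.array([u[1],-u[0],0]); v*=np.sign(-v[1]); print("tray c",q.mean(0)+.094*v,"stone c",q2.mean(0)+.065*v,np.degrees(np.arctan2(-v[1],-v[0])))
a=onplane(A([(217,314)],0,300,285,112),.16,*d[1:]); b=onplane(A([(481,320)],400,300,155,110),.16,*e[1:]); print("cap",a,b)
o1,d1=ray(A([(217,314)],0,300,285,112),*d[1:]);o2,d2=ray(A([(481,320)],400,300,155,110),*e[1:])
M=np.c_[d1[0],-d2[0]]; t=np.linalg.lstsq(M,o2-o1,rcond=None)[0]; p=o1+d1[0]*t[0]; r=o2+d2[0]*t[1]; print("tri",p,r)
```

```text
tray [ 0.4899 -0.2497  0.014 ] ((490.26544189453125, -249.02972412109375), (197.687255859375, 112.94373321533203), 81.87326049804688)
stone [ 0.4934 -0.2529  0.02  ] ((493.4916076660156, -251.59564208984375), (128.45651245117188, 44.418434143066406), 83.35004425048828)
stone [ 0.4921 -0.2499  0.02  ] ((492.3898620605469, -248.90501403808594), (134.40347290039062, 37.940185546875), 79.21612548828125)
tray scene [ 0.49577234 -0.24769015  0.014     ] [[0.422, -0.33, 0.014], [0.454, -0.148, 0.014], [0.538, -0.348, 0.014]]
[[0.4506, -0.15, 0.014], [0.5644, -0.1664, 0.014]] 0.11493943893243613
[[0.4834, -0.1805, 0.02], [0.5238, -0.1862, 0.02]]
tray c [ 0.4940918  -0.25125028  0.014     ] stone c [ 0.49433406 -0.24770461  0.02      ] 81.78302509416247
cap [[ 0.4709179  -0.39246865  0.16      ]] [[ 0.46723275 -0.38583882  0.16      ]]
tri [ 0.46961967 -0.38497847  0.1659328 ] [ 0.47024194 -0.38275874  0.16326656]
```

The stone is within about 5 mm of the tray middle by three views. The cap is at about (0.470, -0.386), and the tray geometry gives (0.472, -0.385). Going over to the cap.

carry_out(
  series=[
    [[-1,20,0],0],
    [[-1,30,0],0],
    [[-1,32,0],0],
    [[-1,32,0],0],
    [[-1,32,0],0],
    [[-1,30,0],0],
    [[-1,15,0],0],
    [[-1,8,0],0],
    [[0,0,0],0],
    [[0,0,0],0],
  ],
)

```text
clock: 17.58
position: [0.4578, -0.3902, 0.1812]
ee_rot: [-0.011, 0.996, -0.08, -0.036]
contact_force: [0.8, -0.4, 0.4]
width: -0.0001
```

Run:
```python
from h import *
s=state(); print(s["position"],s["contact_force"],yaw(),totool([.4705,-.386,.17]))
```

```text
[ 0.45776949 -0.39022532  0.18115895] [ 0.76099622 -0.37872294  0.35715305] (np.float64(-9.106505319684336), array([-0.07029277,  0.02863034, -0.99711545])) [12.69391926 -6.01031902 10.35287456]
```

carry_out(
  series=[
    [[6,-3,0],0],
    [[6,-2,0],0],
    [[0,0,3],0],
    [[0,0,0],0],
    [[0,0,0],0],
  ],
)

```text
clock: 18.0
position: [0.4724, -0.3815, 0.1757]
ee_rot: [-0.014, 0.996, -0.078, -0.037]
contact_force: [1.4, 0.1, 0.6]
width: 0.0003
```

Run:
```python
from h import *
s=state(); print(s["position"],s["contact_force"],yaw(),totool([.4705,-.386,.162]))
d=cam("side"); save("side7",d); e=cam("scene"); save("scene7",e)
cv2.imwrite("pics/v7.png",np.hstack([cv2.resize(d[0][80:200,290:410],(400,400),interpolation=2),cv2.resize(e[0][75:195,130:250],(400,400),interpolation=2)]))
```

```text
[ 0.47235804 -0.38153182  0.17571732] [1.41076358 0.11888529 0.60573545] (np.float64(-8.850264467763072), array([-0.07186098,  0.03279648, -0.99687531])) [-0.101696    4.99365358 13.66143778]
```

View pics/v7.png

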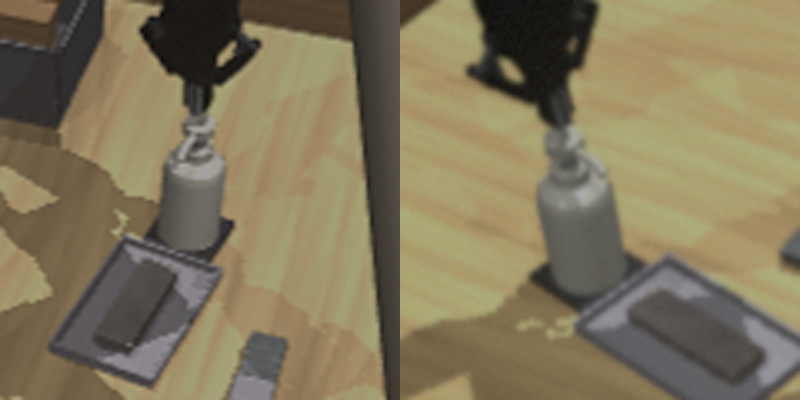

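The fingertips are right above the cap in both views. Lowering in small steps and watching the force.

carry_out(
  series=[
    [[1,4,4],0],
    [[0,0,4],0],
    [[0,0,2],0],
    [[0,0,0],0],
  ],
)

```text
clock: 18.43
position: [0.4718, -0.3857, 0.1655]
ee_rot: [-0.013, 0.996, -0.077, -0.037]
contact_force: [0.2, -0.2, -0.1]
width: -0.0001
```

carry_out(
  series=[
    [[0,0,3],0],
    [[0,0,3],0],
    [[0,0,2],0],
    [[0,0,0],0],
  ],
)

```text
clock: 18.77
position: [0.4715, -0.3859, 0.1573]
ee_rot: [-0.013, 0.996, -0.078, -0.036]
contact_force: [-0.4, 1.0, 2.3]
width: 0.0003
```

carry_out(
  series=[
    [[0,0,2],0],
    [[0,0,2],0],
    [[0,0,0],0],
  ],
)

```text
clock: 19.02
position: [0.4715, -0.3859, 0.1543]
ee_rot: [-0.012, 0.996, -0.078, -0.035]
contact_force: [0.9, 1.0, 3.5]
width: -0.0001
```

carry_out(
  series=[
    [[0,0,2],0],
    [[0,0,2],0],
    [[0,0,0],0],
  ],
)

```text
clock: 19.27
position: [0.4715, -0.3859, 0.1512]
ee_rot: [-0.012, 0.996, -0.078, -0.035]
contact_force: [0.2, 0.6, 3.9]
width: 0.0001
```

carry_out(
  series=[
    [[0,0,1.5],0],
    [[0,0,1.5],0],
    [[0,0,0],0],
  ],
)

```text
clock: 19.52
position: [0.4715, -0.3859, 0.149]
ee_rot: [-0.011, 0.996, -0.078, -0.034]
contact_force: [-0.8, 1.4, 6.2]
width: 0.0002
```

carry_out(
  series=[
    [[0,0,1.5],0],
    [[0,0,0],0],
  ],
)

```text
clock: 19.68
position: [0.4715, -0.3859, 0.1487]
ee_rot: [-0.011, 0.996, -0.078, -0.034]
contact_force: [-0.4, 1.5, 5.1]
width: 0.0004
```

carry_out(
  series=[
    [[0,0,1.5],0],
    [[0,0,1],0],
    [[0,0,0],0],
  ],
)

```text
clock: 19.93
position: [0.4716, -0.3859, 0.1489]
ee_rot: [-0.01, 0.996, -0.078, -0.033]
contact_force: [-0.1, 0.8, 6.3]
width: 0.0001
```

carry_out(
  series=[
    [[0,0,3],0],
    [[0,0,0],0],
  ],
)

```text
clock: 20.1
position: [0.4716, -0.3859, 0.1491]
ee_rot: [-0.01, 0.996, -0.078, -0.032]
contact_force: [-1.2, 2.1, 5.0]
width: 0.0
```

carry_out(
  series=[
    [[0,0,3],0],
  ],
)

```text
clock: 20.18
position: [0.4717, -0.386, 0.1478]
ee_rot: [-0.009, 0.996, -0.078, -0.031]
contact_force: [-2.5, 3.8, 23.9]
width: 0.0002
```

The force jumped to 24 N at z = 0.148, so the cap has bottomed. Backing off straight up.

carry_out(
  series=[
    [[0,0,-5],0],
    [[0,0,-15],0],
    [[0,0,-25],0],
    [[0,0,-30],0],
    [[0,-20,-20],0],
    [[0,0,0],0],
    [[0,0,0],0],
    [[0,0,0],0],
  ],
)

```text
clock: 20.85
position: [0.4791, -0.3687, 0.2424]
ee_rot: [-0.01, 0.996, -0.078, -0.034]
contact_force: [0.0, 0.2, -0.6]
width: 0.0003
```

Run:
```python
from h import *
s=state(); print(s["position"],s["contact_force"])
d=cam("side"); save("side8",d); e=cam("scene"); save("scene8",e)
cv2.imwrite("pics/v8.png",np.hstack([cv2.resize(d[0][100:340,190:410],(400,436),interpolation=2),cv2.resize(e[0][80:320,130:420],(400,331),interpolation=2) if 0 else cv2.resize(e[0][80:320,150:370],(400,436),interpolation=2)]))
```

```text
[ 0.47908346 -0.36873674  0.24242369] [ 0.03055699  0.21534319 -0.61394291]
```

View pics/v8.png

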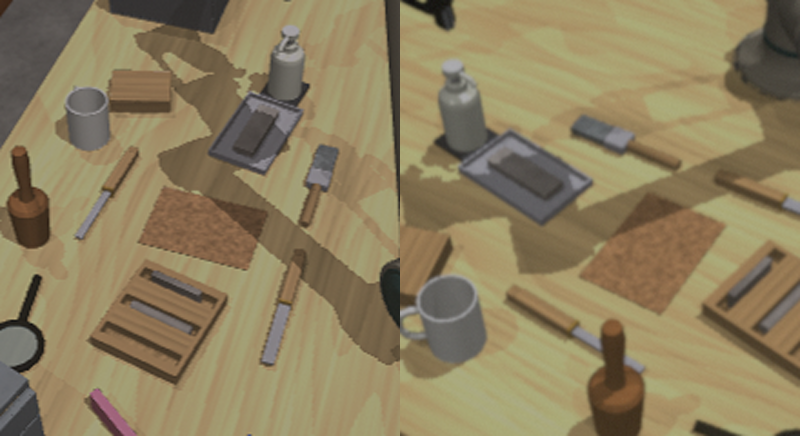

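The stone lies flat in the middle of the tray, the cap is up, the other things look undisturbed and the arm is clear.

```bash
python3 -c "
from rig import manip; print(manip.sign_off())"
```

```text
the job is handed in; nothing more can be done
None
```

I finished the job and handed it in; the sign-off gives no verdict. I took the largest stone from its end pocket and stood it on edge on the mat. There I tipped it onto its broad face, gripped it again across its width, laid it lengthwise in the tray and let go. I then pressed the pump cap until it bottomed, backed off and handed in at about 21 s of the 58 s.

**Stone:** by three views its centre is within about 5 mm of the tray's middle, and it lies along the tray to within about 3°. The views differ by 2–5 mm, against the 20 mm allowed.

**Pump:** the force stayed near 6 N through the stroke, then rose to 24 N at a tip height of 0.148 m, which is bottomed and below the 40 N limit. It was pressed once, with a few small pushes near the bottom before I was sure it had bottomed.

**Last look:** the cap looks back up and the arm is clear of everything. The other stones and the things in view looked unmoved; I judged that by eye, not by measuring.

**Tilt:** the tool had tilted about 4° by the time it pressed the cap, with no visible effect.

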